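# Lock the slide cassette under its clamp lever

## Task

Two identical sample holders with blue-tipped clamp levers stand open on the bench. Swing the lever of the one that holds the pink slide cassette fully down over the cassette, so that it is locked in for the microscope. Keep the cassette in its seat, and leave the empty holder's lever standing as it is.

Things in the scene. Friction and masses are not known exactly. Their poses are not given: they have to be found in the camera images.
- holder: Loaded sample holder, fixed: aluminium plate 130 (x) by 70 (y) by 14 mm, black-walled seat (22 mm high) in the middle. Origin: centre of underside, on the bench. Lever's hinge axis is parallel to its y, at x = +50, z = 42 mm, between dark cheeks 52 mm high; rest post 36 mm high at x = -52 mm. Its +x (hinge) end points away from the robot, turned up to 35 degrees either way.
- holder_lever (a joint): Its lever: 0 = shut, level, towards holder -x; 1.57 = upright; stop 1.7; starts 1.05 to 1.5. Steel bar 14 wide, 8 thick, centred on hinge axis; blue thumb pad 75 to 101 mm from it, 28 wide, 10 thick; rubber foot 10 mm under the bar, 50 mm out. Shut: pad top 47 mm above bench, foot 2 mm above cassette. About 1.5 to 2 N square on the pad moves it; stays where left, no spring.
- cassette: Pink slide cassette with a white window, 60 by 42 by 10 mm, about 30 g, lying loose (about 1 mm of play) in the loaded holder's seat, its top 24 mm above the bench. Origin: centre of its underside, above the holder's origin.
- spare_tip (a point): Tip of the lever of the other, empty holder (same make, bare seat), 100 mm from its hinge axis. It stands open, 125 to 145 mm above the bench; that lever must be left alone. The two holders' centres are at least 260 mm apart sideways (y).

How it is judged:
At the end, for the whole second after the job is handed in: The loaded holder's lever is shut to within 10 degrees of its stop, the cassette still lies in its seat (within 12 mm of the seat's centre, not lifted by more than 6 mm), and the empty holder's lever tip is within 20 mm of where it started (value of joint holder_lever below 0.18 rad and horizontal distance between cassette and holder below 0.012 m and z of cassette in the frame of holder below 0.02 m and distance of spare_tip from where it was at the start of the episode below 0.02 m); the robot touches nothing.
It fails at once if the empty holder's lever is moved (its tip by more than 20 mm) (distance of spare_tip from where it was at the start of the episode above 0.02 m).
It fails at once if the cassette is knocked out of its seat (more than 15 mm) (distance of cassette from where it was at the start of the episode above 0.015 m).
It also fails if it takes over 32 s, if anything falls off the work surface, if the arm or the gripper's body presses on something with over 40 N, if the wrist force passes 120 N, or if a joint passes its speed limit or range.

## Robot

A 7-joint arm with a two-finger parallel gripper is mounted at the origin on the work surface. World frame = base frame: x ahead of the robot, y to its left, z up, the work surface at z = 0. Lengths are in m, angles in rad, forces in N, time in s.
With the tool pointing down it reaches from about 0.4 to 0.9 m from the base axis. Payload 5.6 kg.
Tool frame: the origin (TCP) lies at the very end of the fingers, on their centre line; the grasp point (between the pads) lies 19 mm behind it (env.grasp_offset is the distance from the TCP to the grasp point, in m); z points along the fingers, y is the line along which they close (so a half turn about z gives the same grasp; the last joint's range is limited). The gripper opens to 92 mm and grips with 3 to 60 N. Pads are 20 mm wide; open, the fingers measure 128 mm over their backs; the gripper's body (75 mm by 189 mm) begins 69 mm behind the grasp point.
Start: joints at [1.065, 0.468, -0.012, 1.603, 0.006, 1.071, -0.056], TCP at [0.29, -0.582, 0.178] pointing down, gripper open.
Joint ranges: [-2.53, 2.53], [-0.31, 2.02], [-1.57, 1.55], [0.28, 2.44], [-1.29, 4.43], [0.15, 1.84], [-2.92, 2.92]. Speed limits (rad/s): [2.57, 2.57, 3.14, 3.14, 3.14, 3.14, 3.14].

## Interface

Orientations are given as [roll, pitch, yaw] about the fixed x, y, z axes, in that order (R = Rz(yaw) Ry(pitch) Rx(roll)).
In Python, from workcell import env, telemetry, grab_frame gives the robot as it stands (env), with the cameras as plain functions and the readings (telemetry).
- The arm moves only by the tool drive_effector, called after ">>>" as name(argument=value, ...), one argument or row to a line, values as JSON. Schema: {"type":"object","properties":{"deltas":{"type":"array","items":{"type":"number"},"minItems":4,"maxItems":48},"finger_gap":{"type":"number"},"squeeze":{"type":"number"},"only":{"type":"string"},"quiet":{"type":"boolean"},"lines":{"type":"string"}},"required":["deltas"],"additionalProperties":false}. deltas is one flat list of numbers that holds 1 to 12 rows one after another, with no inner brackets; each row has 4 numbers: dx, dy, dz in m, then a turn about the tool's z in rad; each row is the pose to reach, as a shift and turn from the pose commanded when the call began, along the tool's axes at that moment; what a row does not reach only later rows make up. A row lasts 1/12 s, in which the tool goes at most 0.0417 m and 0.125 rad, less where a joint would pass 70% of its speed; a pose out of reach is approached as far as the arm can. finger_gap is the opening from 0.0 (shut) to 1.0 (fully open), set as the call begins (left out keeps the last). The fingers move at their own pace and stop on an object; squeeze is the grip in N (left out, the last holds). Time passes only in rows, so rows that do not move let the fingers close. The tool returns the time, the measured TCP pose, the force, the opening and the grip force at its end. only (a regular expression) keeps the lines of the reply that match it, lines (a string "A,B") keeps lines A to B, and quiet returns only ok. Input that does not fit is refused with a message, and nothing moves.
- telemetry.observe(): the state, without advancing time (a new reading comes with each control period).
- grab_frame(name): name is "side" or "top"; returns a dict with "image" (384x512x3 uint8, blue, green, red), "depth" (384x512 float32, m along the optical axis (not along the pixel's ray), 0 where there is no reading), "fx", "fy", "cx", "cy" (pixels), "rvec" (rotation vector, rad) and "tvec" (3), from world to camera coordinates, as OpenCV has them. Camera axes: x right, y down, z forward; pixel columns grow to the right and rows downward; lengths in m; the calibration is good to about 2 mm. A picture is of the moment at which its call begins.
- env.finish_job(): hands the job in; it is judged then, once.
The state is a dict: "time_s": time; "joints": joint angles; "dq": joint speeds; "effort": joint torques, N m; "tool_pos": TCP position; "eef_rot": TCP orientation; "contact_force": force on the tool from outside, world axes, zero at the start; "moment": the same for the moment, N m; "gripper_width": opening from 0.0 (shut) to 1.0 (fully open); "grasp_force": force on a finger pad.
Only numpy, scipy, OpenCV 4.12 (cv2) and the standard library are available. Lean on these libraries where they do the work, as an engineer would, in place of code of your own. Each camera call takes 0.05 s, during which the arm holds its last target. There are 200 camera calls.

## Working session

There is one attempt and no reset: what is moved stays moved. The work goes in short steps, Python scripts to look and compute and a tool call to move; the robot and the scene stay as the last step left them, time stands still between calls to the robot, and variables do not carry over. Pictures are saved under pics/ and viewed, at most 10 in all, crops included, and the job is handed in when it is done.

```bash
mkdir -p pics; ls; cat > h.py <<'E'
import numpy as np, cv2
from workcell import env, telemetry, grab_frame
def grab(n,fn=None):
    f=grab_frame(n)
    if fn: cv2.imwrite('pics/'+fn,f["image"])
    return f
def cloud(f):
    d=f["depth"]; v,u=np.indices(d.shape)
    P=np.stack([(u-f["cx"])/f["fx"]*d,(v-f["cy"])/f["fy"]*d,d],-1)
    R=cv2.Rodrigues(np.array(f["rvec"],float))[0]
    W=(P-np.array(f["tvec"]).ravel())@R
    W[d==0]=np.nan
    return W
E
python3 - <<'E'
from h import *
fs=[grab("side"),grab("top")]
cv2.imwrite('pics/a.png',np.hstack([f["image"] for f in fs])[:, :] if 0 else cv2.resize(np.vstack([f["image"] for f in fs]),(450,600*1)) if 0 else fs[1]["image"])
cv2.imwrite('pics/b.png',fs[0]["image"])
s=telemetry.observe(); print(s["tool_pos"],s["eef_rot"],s["time_s"])
for f in fs:
    W=cloud(f); hsv=cv2.cvtColor(f["image"],cv2.COLOR_BGR2HSV)
    for nm,lo,hi in (("blue",(95,110,50),(130,255,255)),("pink",(140,60,80),(178,255,255))):
        m=cv2.inRange(hsv,lo,hi); n,l,st,c=cv2.connectedComponentsWithStats(m)
        for i in range(1,n):
            if st[i,4]>15: print(nm,st[i],c[i].round(),np.nanmedian(W[l==i],0).round(4),np.nanmin(W[l==i],0).round(3),np.nanmax(W[l==i],0).round(3))
E
```

```text
pics
workcell.py
[ 0.28988315 -0.58112186  0.17695497] [-3.14000729e+00  1.22317620e-04  4.62756639e-01] 0.1
blue [221   0   5   6  26] [223.   2.] [0.7843 0.9177 0.3438] [0.778 0.912 0.333] [0.792 0.924 0.351]
blue [229  84  22  14 117] [239.  91.] [0.7698 0.7329 0.0506] [0.754 0.657 0.038] [0.787 0.817 0.062]
blue [277  91  12   8  38] [284.  96.] [0.8995 0.6104 0.0464] [0.871 0.601 0.04 ] [0.922 0.619 0.06 ]
blue [211 130  12  12  95] [217. 135.] [0.5148 0.1514 0.1284] [0.505 0.143 0.114] [0.526 0.165 0.137]
blue [342 216  11  26 212] [347. 229.] [ 0.574  -0.2526  0.1377] [ 0.569 -0.258  0.119] [ 0.582 -0.231  0.144]
blue [493 361  19  23 374] [503. 373.] [ 0.622  -0.4488  0.0856] [ 0.616 -0.459  0.074] [ 0.637 -0.44   0.088]
pink [114  34  15   6  74] [121.  37.] [0.3937 1.0136 0.2339] [0.368 1.    0.186] [0.442 1.521 0.238]
pink [200 171  31  17 198] [215. 179.] [0.5007 0.1454 0.0238] [0.462 0.116 0.02 ] [0.538 0.187 0.037]
blue [479  97  33  13 236] [495. 103.] [ 0.6884 -0.5045  0.0852] [ 0.677 -0.585 -0.   ] [ 0.736 -0.472  0.089]
blue [465 110  47  14 336] [488. 117.] [ 0.6584 -0.4814  0.0851] [ 0.646 -0.536  0.058] [ 0.673 -0.44   0.089]
blue [466 125  13  11 106] [472. 130.] [ 0.6291 -0.4458  0.0853] [ 0.62  -0.477  0.058] [ 0.642 -0.436  0.087]
blue [480 126  13  11 103] [486. 131.] [ 0.6265 -0.4757  0.085 ] [ 0.617 -0.507  0.057] [ 0.642 -0.466  0.088]
blue [508 130   4   8  22] [510. 134.] [ 0.6213 -0.5273  0.0801] [ 0.614 -0.531  0.076] [ 0.629 -0.525  0.085]
blue [375 143  17   9  84] [383. 147.] [ 0.5796 -0.2389  0.1414] [ 0.573 -0.299 -0.   ] [ 0.623 -0.227  0.145]
blue [171 177  14  12  87] [177. 182.] [0.5177 0.1584 0.1345] [0.507 0.146 0.013] [0.541 0.184 0.138]
blue [ 468  182   44   60 2397] [491. 211.] [ 0.4618 -0.4756  0.0712] [ 0.399 -0.525  0.054] [ 0.521 -0.44   0.075]
pink [177 181  30  32 360] [191. 196.] [0.5056 0.1523 0.0235] [0.47  0.119 0.012] [0.539 0.184 0.028]
```

View pics/a.png

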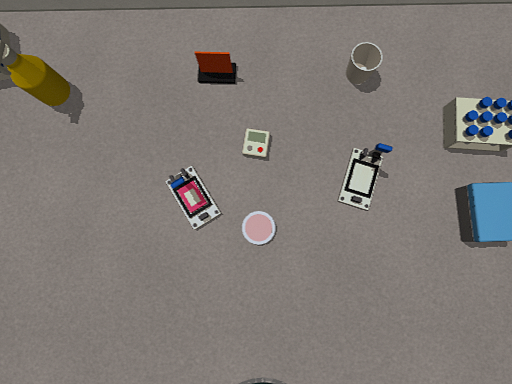

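View pics/b.png

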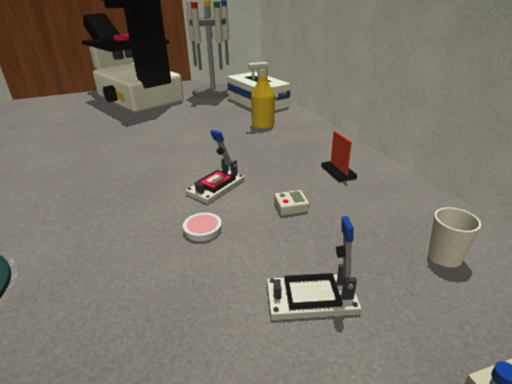

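```bash
python3 - <<'E'
from h import *
C=np.array([.503,.152])
f=grab("top"); W=cloud(f)
d=np.hypot(W[...,0]-C[0],W[...,1]-C[1]); z=W[...,2]
P=W[(d<.1)&(z>.009)&(z<.03)][:,:2]
hull=cv2.minAreaRect(P.astype(np.float32)); print("plate",len(P),hull)
m=(d<.11)&(z>.06); L=W[m]
for nm in ("top","side"):
    f=grab(nm); W=cloud(f); hsv=cv2.cvtColor(f["image"],cv2.COLOR_BGR2HSV)
    d=np.hypot(W[...,0]-C[0],W[...,1]-C[1]); b=cv2.inRange(hsv,(95,110,50),(130,255,255))>0
    L=W[b&(d<.1)&(W[...,2]>.09)]; print(nm,len(L),L.mean(0).round(4),L.min(0).round(4),L.max(0).round(4))
    k=cv2.inRange(hsv,(140,60,60),(178,255,255))>0
    Q=W[k&(d<.08)&(W[...,2]>.015)&(W[...,2]<.03)]; print(cv2.minAreaRect(Q[:,:2].astype(np.float32)))
E
```

```text
plate 1539 ((0.5051722526550293, 0.152055561542511), (0.13027642667293549, 0.07003627717494965), 31.372922897338867)
top 85 [0.5175 0.158  0.133 ] [0.5068 0.1463 0.0923] [0.5298 0.1704 0.138 ]
((0.5049275159835815, 0.1517575979232788), (0.06005963683128357, 0.041867177933454514), 31.70687484741211)
side 96 [0.5149 0.1528 0.1272] [0.5045 0.1412 0.1131] [0.5254 0.1644 0.1373]
((0.5025550127029419, 0.15034088492393494), (0.06768061220645905, 0.051210686564445496), 28.949853897094727)
```

The top view shows the loaded holder at about (191,196) px and the empty one at about (362,178), next to a decoy pink dish at (259,227). In the side view the loaded lever leans slightly towards the robot. The holder sits at (0.505, 0.152) with yaw 31.4°, and its lever is at about 1.19 rad. I'll lift, shut the fingers and travel across high up.

>>> drive_effector(
  deltas=[0, 0, -0.04, 0, 0, 0, -0.08, 0, 0, 0, -0.12, 0, 0.028, -0.027, -0.12, 0, 0.056, -0.055, -0.12, 0, 0.084, -0.082, -0.12, 0, 0.112, -0.11, -0.12, -0.02, 0.14, -0.137, -0.12, -0.04, 0.168, -0.164, -0.12, -0.06, 0.196, -0.191, -0.12, -0.085, 0.224, -0.219, -0.12, -0.085, 0.252, -0.246, -0.12, -0.085],
  finger_gap=0.0,
  squeeze=20,
)

```text
time_s: 1.25
tool_pos: [0.406, -0.247, 0.298]
eef_rot: [3.141, 0.0, 0.548]
contact_force: [0.7, -0.4, 0.1]
gripper_width: 0.153
grasp_force: 0.0
```

```bash
python3 - <<'E'
from h import *
s=telemetry.observe();print(s["tool_pos"],s["eef_rot"])
E
```

```text
[ 0.40596186 -0.24704572  0.29797558] [3.14101625e+00 5.55853598e-05 5.47741421e-01]
```

>>> drive_effector(
  deltas=[0.03, -0.024, 0, 0, 0.06, -0.049, 0, 0, 0.09, -0.073, 0, 0, 0.12, -0.098, 0, 0, 0.15, -0.122, 0, 0, 0.18, -0.147, 0, 0, 0.21, -0.171, 0, 0, 0.24, -0.196, 0, 0, 0.27, -0.22, 0, 0, 0.3, -0.245, 0, 0, 0.33, -0.27, 0, 0, 0.3535, -0.29, 0, 0],
  finger_gap=0.0,
  squeeze=20,
)

```text
time_s: 2.25
tool_pos: [0.5568, 0.1857, 0.2976]
eef_rot: [-3.141, -0.0, 0.549]
contact_force: [0.1, 0.1, -0.5]
gripper_width: 0.006
grasp_force: 0.0
```

```bash
python3 - <<'E'
from h import *
s=telemetry.observe();print(s["tool_pos"],s["eef_rot"])
p=s["tool_pos"][:2]-np.array([.5477,.178]);u=np.array([.8536,.521]);print(p@u,p@[-u[1],u[0]])
E
```

```text
[0.55682093 0.1856914  0.29763418] [-3.14076547e+00 -3.97960453e-04  5.49254425e-01]
0.011792843415675255 0.0018133802526782098
```

>>> drive_effector(
  deltas=[0, 0, 0.04, 0, 0, 0.001, 0.08, 0, 0, 0.001, 0.12, 0, 0, 0.001, 0.15, 0, 0, 0.001, 0.17, 0, 0, 0.001, 0.178, 0, 0, 0.001, 0.178, 0],
)

```text
time_s: 2.83
tool_pos: [0.5559, 0.1812, 0.1178]
eef_rot: [-3.14, 0.004, 0.548]
contact_force: [0.1, 0.2, -0.2]
gripper_width: 0.007
grasp_force: 0.0
```

```bash
python3 - <<'E'
from h import *
f=grab("side"); s=telemetry.observe();print(s["tool_pos"])
cv2.imwrite('pics/c.png',cv2.resize(f["image"][80:240,120:320],(800,640))[:600])
E
```

```text
[0.55707663 0.18183872 0.11966391]
```

View pics/c.png

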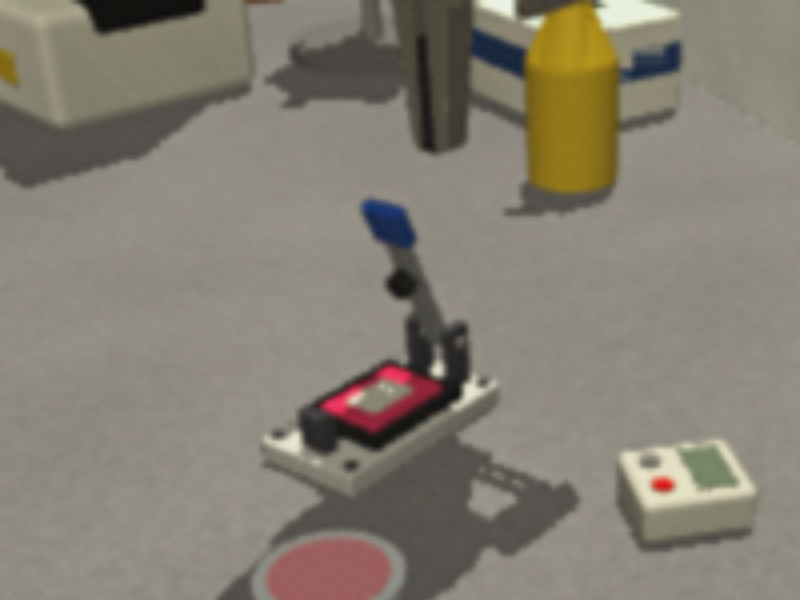

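```bash
python3 - <<'E'
from h import *
for n in("side","top"):
    f=grab(n);W=cloud(f);s=telemetry.observe()
    K=np.array([[f["fx"],0,f["cx"]],[0,f["fy"],f["cy"]],[0,0,1]])
    print(n,cv2.projectPoints(np.array([s["tool_pos"],[.5477,.178,.042],[.516,.157,.13]]),np.array(f["rvec"]),np.array(f["tvec"]),K,None)[0].round(1).tolist())
    if n=="side":
        for v in (108,111,114,116): print(v,[W[v,u].round(3).tolist() for u in (226,229,232)])
E
```

```text
side [[[231.3, 130.3]], [[229.6, 162.7]], [[216.5, 133.2]]]
108 [[0.547, 0.177, 0.176], [0.552, 0.171, 0.177], [0.557, 0.165, 0.178]]
111 [[0.547, 0.178, 0.169], [0.552, 0.172, 0.17], [0.557, 0.166, 0.171]]
114 [[0.547, 0.178, 0.162], [0.551, 0.17, 0.164], [0.556, 0.165, 0.165]]
116 [[0.546, 0.177, 0.158], [0.551, 0.171, 0.159], [0.558, 0.172, 0.158]]
top [[[166.5, 163.0]], [[177.9, 175.8]], [[177.9, 183.3]]]
```

```bash
python3 - <<'E'
from h import *
s=telemetry.observe();t=s["tool_pos"];print(t,s["gripper_width"],s["time_s"],np.round(s["joints"],3))
for n in("side","top"):
    f=grab(n);W=cloud(f)
    m=(np.hypot(W[...,0]-t[0],W[...,1]-t[1])<.045)&(W[...,2]>.06)
    z=W[m][:,2];print(n,m.sum(),np.histogram(z,np.arange(.06,.4,.02)))
    cv2.imwrite(f'pics/d_{n}.png',cv2.resize(f["image"][0:200,100:320],(660,600)))
    if n=="side":
        q=W[m&(W[...,2]>.145)]; lo=q[q[:,2]<.17]; print(lo.min(0),lo.max(0))
E
```

```text
[0.55833568 0.18234301 0.12147445] 0.0008755975734507946 2.9833 [ 0.034  0.49  -0.53   1.786  0.299  0.944 -1.645]
side 3452 (array([ 41,  45,  19,   0,   6, 118, 143, 162, 181, 226, 348, 409, 372,
       349, 417, 440]), array([0.06, 0.08, 0.1 , 0.12, 0.14, 0.16, 0.18, 0.2 , 0.22, 0.24, 0.26,
       0.28, 0.3 , 0.32, 0.34, 0.36, 0.38]))
[0.54296667 0.16580212 0.1578114 ] [0.57157107 0.18698663 0.16991029]
top 3850 (array([  6,  11,   2,   8,   0,  13,   8,   0,   0,  30, 221, 141,   0,
         9,  92,  64]), array([0.06, 0.08, 0.1 , 0.12, 0.14, 0.16, 0.18, 0.2 , 0.22, 0.24, 0.26,
       0.28, 0.3 , 0.32, 0.34, 0.36, 0.38]))
```

View pics/d_side.png

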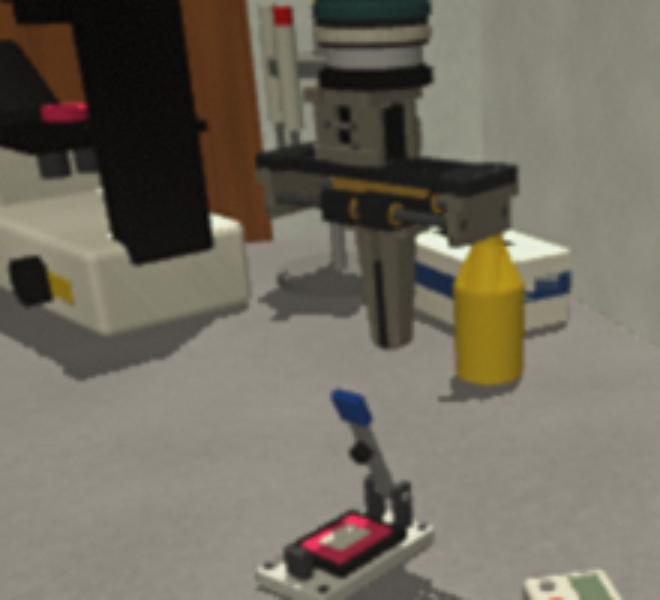

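View pics/d_top.png

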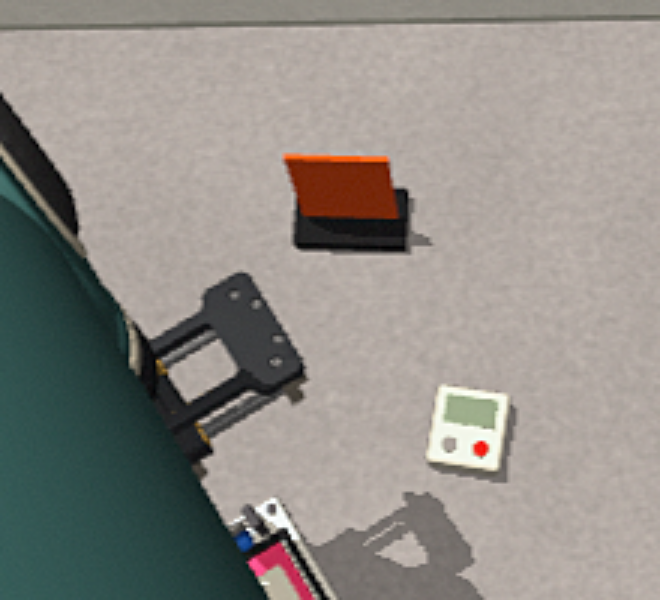

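The fingertips appear about 36 mm higher in the side image than the reported TCP: they end at row ~116, and the projection puts them at ~130. I'll measure that offset properly before touching anything.

```bash
cat > tip.py <<'E'
from h import *
H=np.array([.5477,.178]);u=np.array([.8536,.521]);v=np.array([-.521,.8536])
def tip(r=.05):
    s=telemetry.observe();t=s["tool_pos"]
    f=grab("side");W=cloud(f)
    K=np.array([[f["fx"],0,f["cx"]],[0,f["fy"],f["cy"]],[0,0,1]])
    print("tcp s,t,z",((t[:2]-H)@u).round(4),((t[:2]-H)@v).round(4),t[2].round(4))
    hsv=cv2.cvtColor(f["image"],cv2.COLOR_BGR2HSV)
    m=(np.hypot(W[...,0]-t[0],W[...,1]-t[1])<r)&(W[...,2]>.055)
    m&=~(cv2.inRange(hsv,(95,110,50),(130,255,255))>0)
    return f,W,m,t
E
python3 - <<'E'
from tip import *
f,W,m,t=tip()
q=W[m&(W[...,2]>.145)]
for a in np.arange(.15,.25,.01):
    k=q[(q[:,2]>a)&(q[:,2]<a+.01)]
    if len(k): S=(k[:,:2]-H)@u;T=(k[:,:2]-H)@v;print(a.round(2),len(k),"s",np.percentile(S,[2,50,98]).round(4),"t",np.percentile(T,[2,50,98]).round(4))
print("lever edge z max", np.nanmax(W[..., 2][(np.hypot(W[...,0]-.516,W[...,1]-.157)<.03)&(W[...,2]<.15)]))
# bench check
b=W[200:380:20,20:150:20].reshape(-1,3);print("bench z",np.nanmedian(b[:,2]))
E
```

```text
tcp s,t,z 0.0113 -0.0019 0.1216
0.15 6 s [-0.0001  0.0036  0.0162] t [-0.0104 -0.0082  0.0011]
0.16 54 s [-0.0011  0.0015  0.019 ] t [-0.0162 -0.0094  0.009 ]
0.17 65 s [-0.0011  0.0015  0.0179] t [-0.0176 -0.0107  0.0099]
0.18 68 s [-0.0012  0.0008  0.0173] t [-0.0186 -0.0119  0.0109]
0.19 73 s [-0.0022  0.0008  0.0183] t [-0.0186 -0.0103  0.0109]
0.2 78 s [-0.0018  0.0005  0.0183] t [-0.0202 -0.0107  0.0127]
0.21 81 s [-0.0028 -0.0001  0.0172] t [-0.0206 -0.0116  0.0137]
0.22 96 s [-0.0022  0.0006  0.0197] t [-0.0224 -0.0105  0.0143]
0.23 95 s [-0.0026 -0.0003  0.0188] t [-0.0224 -0.0108  0.0155]
0.24 75 s [-0.0058 -0.0025  0.0186] t [-0.0329 -0.0225  0.0211]
lever edge z max 0.13775758463344412
bench z -0.00011764166645808274
```

The horizontal position agrees, but the real tip height is about 0.157 against a reported 0.121. I'll trust the camera, descend 36 mm more and check again.

>>> drive_effector(
  deltas=[0, 0, 0.012, 0, 0, 0, 0.024, 0, 0, 0, 0.036, 0, 0, 0, 0.036, 0],
)

```text
time_s: 3.47
tool_pos: [0.5549, 0.1807, 0.0804]
eef_rot: [-3.14, 0.005, 0.548]
contact_force: [-0.3, -1.5, -0.5]
gripper_width: 0.006
grasp_force: 0.0
```

```bash
python3 - <<'E'
from tip import *
f,W,m,t=tip()
q=W[m&(W[...,2]>.09)]
S=(q[:,:2]-H)@u; q=q[S>-.006];S=(q[:,:2]-H)@u
for a in np.arange(.09,.16,.01):
    k=(q[:,2]>a)&(q[:,2]<a+.01)
    if k.any(): print(a.round(2),k.sum(),np.percentile(S[k],[2,50,98]).round(4),q[k,2].min())
cv2.imwrite('pics/e.png',cv2.resize(f["image"][60:210,140:300],(640,600)))
E
```

```text
tcp s,t,z 0.0076 -0.0015 0.0804
0.11 9 [-0.0039 -0.0023  0.0143] 0.11683388470127659
0.12 49 [-0.0044 -0.002   0.0121] 0.12025401791630028
0.13 63 [-0.0041 -0.0018  0.0151] 0.13003349937551914
0.14 66 [-0.0046 -0.0023  0.0145] 0.14015417800732174
0.15 65 [-0.0049 -0.0025  0.0148] 0.15019305336391006
0.16 76 [-0.0051 -0.0026  0.0146] 0.16001387141863097
```

View pics/e.png

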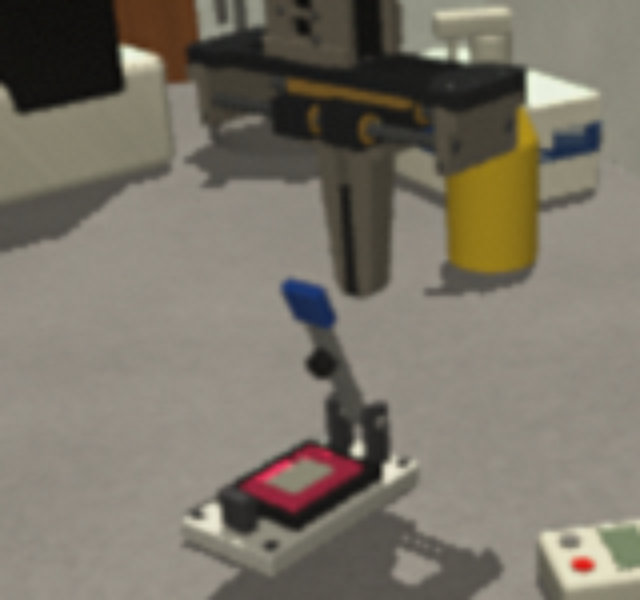

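The tip's true height is 0.117, a constant offset of 0.0366, and it now stands behind the blue pad (pad at about (310,303), finger end at (360,290) in the crop). Next I'll push along the arc, first half.

>>> drive_effector(
  deltas=[-0.012, 0, 0, 0, -0.02, 0, 0, 0, -0.027, 0, 0, 0, -0.034, 0, 0, 0, -0.042, 0, 0.003, 0, -0.049, 0, 0.007, 0, -0.056, 0, 0.012, 0, -0.062, 0, 0.018, 0, -0.067, 0, 0.025, 0, -0.067, 0, 0.025, 0],
)

```text
time_s: 4.35
tool_pos: [0.4978, 0.1455, 0.0571]
eef_rot: [-3.141, 0.004, 0.547]
contact_force: [-0.0, -0.2, -0.1]
gripper_width: 0.009
grasp_force: 0.0
```

```bash
python3 - <<'E'
from tip import *
f,W,m,t=tip()
cv2.imwrite('pics/g.png',cv2.resize(f["image"][60:210,140:300],(640,600)))
E
```

```text
tcp s,t,z -0.0595 -0.0017 0.0571
```

View pics/g.png

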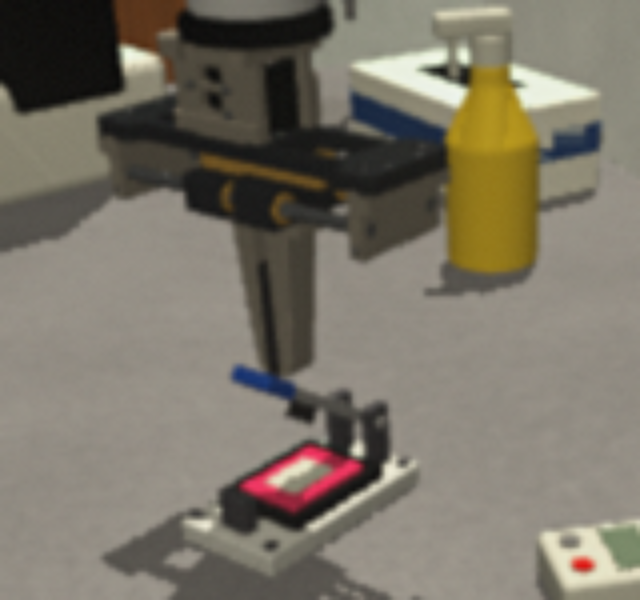

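The lever has gone down to about 0.55 rad and the cassette is still seated. Now the second half.

>>> drive_effector(
  deltas=[-0.004, 0, 0.007, 0, -0.008, 0, 0.014, 0, -0.011, 0, 0.021, 0, -0.014, 0, 0.028, 0, -0.016, 0, 0.034, 0, -0.018, 0, 0.039, 0, -0.019, 0, 0.043, 0, -0.019, 0, 0.046, 0, -0.019, 0, 0.046, 0],
)

```text
time_s: 5.15
tool_pos: [0.4829, 0.1367, 0.012]
eef_rot: [-3.141, 0.002, 0.548]
contact_force: [0.3, -0.1, -0.1]
gripper_width: 0.006
grasp_force: 0.0
```

```bash
python3 - <<'E'
from tip import *
f,W,m,t=tip()
hsv=cv2.cvtColor(f["image"],cv2.COLOR_BGR2HSV);b=cv2.inRange(hsv,(95,110,50),(130,255,255))>0
k=W[b&(np.hypot(W[...,0]-.475,W[...,1]-.133)<.05)];print(len(k),np.median(k,0),k[:,2].max())
E
```

```text
tcp s,t,z -0.0769 -0.0015 0.012
85 [0.46677467 0.12284391 0.04708286] 0.04995778483908824
```

>>> drive_effector(
  deltas=[0, 0, 0.001, 0, 0, 0, 0.002, 0, 0, 0, 0.003, 0, 0, 0, 0.003, 0],
)

```text
time_s: 5.53
tool_pos: [0.4835, 0.1369, 0.0104]
eef_rot: [3.141, 0.001, 0.548]
contact_force: [-3.5, -1.3, 7.6]
gripper_width: 0.005
grasp_force: 3.8
```

>>> drive_effector(
  deltas=[0, 0, -0.02, 0, 0, 0, -0.06, 0, 0, 0, -0.1, 0, 0, 0, -0.14, 0, 0, 0, -0.17, 0, 0, 0, -0.17, 0],
)

```text
time_s: 6.03
tool_pos: [0.4877, 0.1385, 0.186]
eef_rot: [3.137, -0.011, 0.548]
contact_force: [0.6, -0.7, 0.1]
gripper_width: 0.002
grasp_force: 0.0
```

```bash
python3 - <<'E'
from tip import *
f,W,m,t=tip()
hsv=cv2.cvtColor(f["image"],cv2.COLOR_BGR2HSV);b=cv2.inRange(hsv,(95,110,50),(130,255,255))>0
k=W[b&(np.hypot(W[...,0]-.475,W[...,1]-.133)<.05)];print(len(k),np.median(k,0),k[:,2].max())
cv2.imwrite('pics/i.png',cv2.resize(f["image"][60:330,140:420],(620,600)))
E
```

```text
tcp s,t,z -0.0718 -0.0024 0.186
98 [0.46811846 0.12360943 0.0464074 ] 0.048522465959094825
```

View pics/i.png

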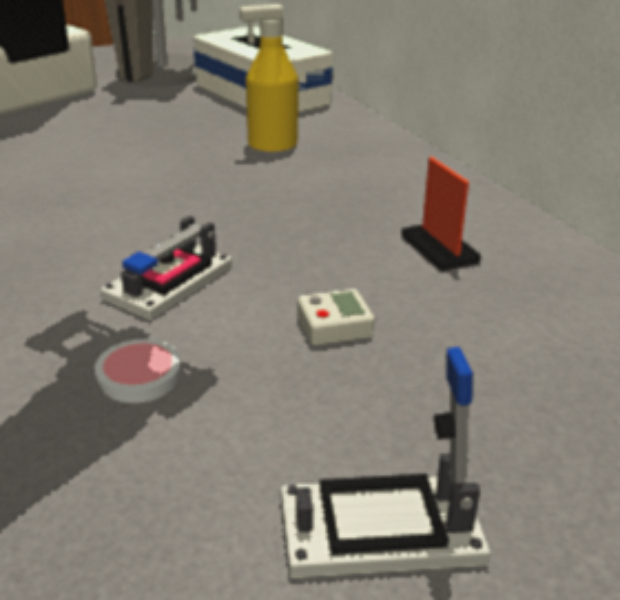

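The lever lies level on its post (pad at about (140,262)), the cassette is in its seat, the empty holder's lever stands untouched at (458,375), and the arm is clear.

```bash
python3 -c "
from workcell import env, telemetry, grab_frame
print(env.finish_job())"
```

```text
the job is handed in; nothing more can be done
None
```

The loaded holder's lever is shut over the cassette, which is still in its seat; the empty holder's lever was not touched, and the job is handed in (no verdict was printed). The reported TCP height read about 37 mm too low, so I set heights from the camera.

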